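# Find the jammed paper punch by the feel of its lever

## Task

One of the two lever paper punches on the desk is jammed inside. Try the left one first and then the right one: swing the lever gently forward, towards you, to feel whether it runs freely to its end or meets a firm bind part-way, and never force it past a bind. Leave the lever of the sound punch fully forward and that of the jammed punch fully back, let go, and leave the other things on the desk where they are.

Things in the scene. Friction and masses are not known exactly. Their poses are not given: they have to be found in the camera images.
- left_press: The left hand-lever paper punch seen from the robot, fixed to the desk: dark steel base plate 130 x 80 x 12 mm, grey housing 90 x 50 mm, its top 80 mm above the desk. Origin: on the desk straight below the lever's pivot. +x points to its back, -x to its front (turned roughly to the robot), y along the lever's hinge, z up.
- right_press: The right hand-lever paper punch seen from the robot, fixed to the desk: dark steel base plate 130 x 80 x 12 mm, grey housing 90 x 50 mm, its top 80 mm above the desk. Origin: on the desk straight below the lever's pivot. +x points to its back, -x to its front (turned roughly to the robot), y along the lever's hinge, z up.
- left_knob (a point): Centre of the black barrel grip at the end of the left lever: a cylinder 24 mm in diameter, 30 mm long, lying along the hinge (the punch's y), flat at both ends; can be pinched 30 mm wide from above. It moves on an arc of radius 150 mm about the pivot, in the punch's x-z plane, 160 to 200 mm above the desk. The lever bar below it is 8 x 10 mm.
- right_knob (a point): Centre of the black barrel grip at the end of the right lever: a cylinder 24 mm in diameter, 30 mm long, lying along the hinge (the punch's y), flat at both ends; can be pinched 30 mm wide from above. It moves on an arc of radius 150 mm about the pivot, in the punch's x-z plane, 160 to 200 mm above the desk. The lever bar below it is 8 x 10 mm.
- left_pivot (a point): Middle of the left lever's hinge inside the housing, 50 mm above the desk; axis = the punch's y. If this is the jammed punch, the lever meets a springy bind between 0.35 and 0.8 rad: the force at the grip climbs about 1.3 N per mm. 4 to 8 N there is clearly a bind; more than 18 N damages it.
- right_pivot (a point): Middle of the right lever's hinge inside the housing, 50 mm above the desk; axis = the punch's y. If this is the jammed punch, the lever meets a springy bind between 0.35 and 0.8 rad: the force at the grip climbs about 1.3 N per mm. 4 to 8 N there is clearly a bind; more than 18 N damages it.
- left_lever (a joint): Angle of the left lever, rad: 0 = fully back (leaning 0.35 rad from upright to the punch's back, +x), growing as it swings forward, 1.1 = fully forward (leaning 0.75 rad to the front, -x). A sound lever drags about 1 N at the grip all along, stops hard at both ends and stays where it is left. Starts between 0 and 0.2.
- right_lever (a joint): Angle of the right lever, rad: 0 = fully back (leaning 0.35 rad from upright to the punch's back, +x), growing as it swings forward, 1.1 = fully forward (leaning 0.75 rad to the front, -x). A sound lever drags about 1 N at the grip all along, stops hard at both ends and stays where it is left. Starts between 0 and 0.2.
- seal_stamp: Bystander: wooden hand stamp standing upright, 22 x 30 x 60 mm, origin at the centre of its underside.
- highlighter: Bystander: highlighter pen lying on the desk, 18 x 88 x 18 mm, origin at the centre of its underside.
- tape_roll: Bystander: roll of parcel tape, 92 x 90 x 48 mm, origin at the centre of its underside.
- jar: Bystander: small dark-lidded jar, 52 mm in diameter, 70 mm tall, origin at the centre of its underside.

How it is judged:
On the way, in this order (a step that is already met when the one before it is completed fails the run):
1. the left lever is swung forward to its end, or until it presses on its bind with about 3 N or more at the grip, while the right lever is still back (value of joint right_lever below 0.25 rad and (value of joint left_lever above 1 rad or (value of joint left_lever above 0.3 rad and contact force between jam and left_cam above 8 N))), for 0.03 s.
2. then the right lever is swung forward to its end, or until it presses on its bind with about 3 N or more at the grip ((value of joint right_lever above 1 rad or (value of joint right_lever above 0.3 rad and contact force between jam and right_cam above 8 N))), for 0.03 s.
At the end, for the whole second after the job is handed in: The lever of the sound punch stands fully forward (joint over 1.0 of 1.1 rad), the lever of the jammed punch fully back (joint under 0.08 rad), both at rest and released (((value of joint left_lever above 1 rad and value of joint right_lever below 0.08 rad) or (value of joint right_lever above 1 rad and value of joint left_lever below 0.08 rad)) and velocity of joint left_lever between -0.05 and 0.05 rad/s and velocity of joint right_lever between -0.05 and 0.05 rad/s); the robot touches nothing.
It fails at once if a lever is forced against its bind (more than about 18 N at the grip) (contact force between jam and anything else above 60 N).
It fails at once if the wooden hand stamp is shifted by more than 2 cm or tipped over (distance of seal_stamp from where it was at the start of the episode above 0.02 m or angle between seal_stamp's own z axis and vertical above 0.4 rad).
It fails at once if the highlighter is shifted by more than 2 cm or tipped over (distance of highlighter from where it was at the start of the episode above 0.02 m or angle between highlighter's own z axis and vertical above 0.4 rad).
It fails at once if the tape roll is shifted by more than 2 cm or tipped over (distance of tape_roll from where it was at the start of the episode above 0.02 m or angle between tape_roll's own z axis and vertical above 0.4 rad).
It fails at once if the small jar is shifted by more than 2 cm or tipped over (distance of jar from where it was at the start of the episode above 0.02 m or angle between jar's own z axis and vertical above 0.4 rad).
It also fails if it takes over 64 s, if anything falls off the work surface, if the arm or the gripper's body presses on something with over 40 N, if the wrist force passes 120 N, or if a joint passes its speed limit or range.

## Robot

A 6-joint arm with a two-finger parallel gripper is mounted at the origin on a cart in front of the work surface, level with it; the furniture and walls round the work are solid. World frame = base frame: x ahead of the robot, y to its left, z up, the work surface at z = 0. Lengths are in m, angles in rad, forces in N, time in s.
With the tool pointing down it reaches from about 0.25 to 0.775 m from the base axis. Payload 8.9 kg.
Tool frame: the origin (TCP) lies at the very end of the fingers, on their centre line; the grasp point (between the pads) lies arm.grip_depth behind it (arm.grip_depth is the distance from the TCP to the grasp point, in m); x points along the fingers, y is the direction in which the jaws open and shut, and the axes are right-handed (so a half turn about x gives the same grasp; the last joint's range is limited). The gripper opens to 85 mm and grips with 20 to 120 N. Pads are 22 mm wide; open, the fingers measure 114 mm over their backs; the gripper's body (76 mm by 85 mm) begins 54 mm behind the grasp point. The pads swing forward as they close: fully open they stand 13 mm farther back than shut.
Start: joints at [1.186, 0.291, -0.153, 1.127, 0, 1.431], TCP at [0.128, 0.509, 0.231] pointing down, gripper open.
Joint ranges: [-2.52, 2.52], [-0.91, 1.74], [-1.3, 1.37], [-1.96, 2.02], [-1.52, 1.47], [-3.14, 3.14]. Speed limits (rad/s): [2.22, 2.22, 2.79, 3.14, 3.14, 3.14].

## Interface

Orientations are given as a unit quaternion [x, y, z, w].
In Python, from bench import arm, viewer gives the robot as it stands.
- The arm moves only by the tool drive_tool, never from a script. Its argument "commands" is a list of rows, each an object with "delta_rot": the turn, a rotation vector about the tool's x, y, z normalised to -1 to 1, where 1 is 90 degrees, a list of three; "offset": the shift along the tool's x, y, z normalised to -1 to 1, where 1 is 120 mm, a list of three; "fingers": the closure, from -1 (fully open) to 1 (shut). In form: [{"delta_rot": [rx, ry, rz], "offset": [dx, dy, dz], "fingers": fingers}, ...]. A call has 1 to 5 rows; each row is the pose to reach, as a shift and turn from the pose commanded when the call began, along the tool's axes at that moment; what a row does not reach only later rows make up. A row lasts 1/10 s, in which the tool goes at most 50 mm and 8.59 degrees, less where a joint would pass 70% of its speed; a pose out of reach is approached as far as the arm can. A call with a number of a shift or a turn outside -1 to 1 is refused whole. A call with a gripper value outside its range is refused whole. The fingers move at their own pace and stop on an object; "squeeze" is the grip in N (left out, the last holds). Time passes only in rows, so rows that repeat a pose let the fingers close. It gives the time, the measured TCP pose, the force and the opening at its end, in the units of the state.
- arm.state(): the state, without advancing time (a new reading comes with each control period).
- viewer.camera(name): name is "side" or "top" or "wrist"; returns the picture (384x512x3 uint8, red, green, blue); there is no depth.
- viewer.camera_info(name): a dict with "fx", "fy", "cx", "cy" (pixels), "R" (3x3) and "t" (3): a world point X has camera coordinates R X + t. Camera axes: x right, y down, z forward; pixel columns grow to the right and rows downward; lengths in m; the calibration is good to about 2 mm. A picture is of the moment at which its call begins: read the wrist's pose just before it. camera_info takes no time and is no camera call; for the wrist camera it gives the pose at the moment of the call.
- arm.close_job(): hands the job in, once; it reports no verdict.
The state is a dict: "time": time; "joints": joint angles; "qvel": joint speeds; "tau": joint torques, N m; "tcp_pos": TCP position; "tool_rot": TCP orientation; "contact_force": force on the tool from outside, world axes, zero at the start; "torque": the same for the moment, N m; "opening": opening from 0.0 (shut) to 1.0 (fully open).
Only numpy, scipy, OpenCV 4.12 (cv2) and the standard library are available. Lean on these libraries where they do the work, as an engineer would, in place of code of your own. Each camera call takes 0.05 s, during which the arm holds its last target. There are 200 camera calls.

## Working session

There is one attempt and no reset: what is moved stays moved. The work goes in short steps, Python scripts to look and compute and a tool call to move; the robot and the scene stay as the last step left them, time stands still between calls to the robot, and variables do not carry over. Pictures are saved under pics/ and viewed, about 8 in all and at most 12, crops included, and the job is handed in when it is done.

Besides the shell and the picture viewer there is one more tool, called as name([rows], argument=value, ...), one row to a line, values as JSON. drive_tool: Moves the arm, as the interface text tells. Its arguments: {"type":"object","properties":{"commands":{"type":"array"},"squeeze":{"type":"number"}},"required":["commands"]}

```bash
ls; mkdir -p pics
python3 - <<'E'
from bench import arm, viewer
import cv2, numpy as np
print(arm.state(), arm.grip_depth)
a=[]
for n in("top","side"):
    im=viewer.camera(n); cv2.imwrite(f"pics/{n}0.png",im[...,::-1]); a.append(im)
    print(n,viewer.camera_info(n))
E
```

```text
pics
{'time': 0.0, 'joints': array([ 1.18568258e+00,  2.91250173e-01, -1.54136431e-01,  1.12668835e+00,
        4.38622385e-05,  1.43148921e+00]), 'qvel': array([-0.00025775,  0.00067342, -0.00027602, -0.00022264, -0.00059208,
       -0.00038257]), 'tau': array([-1.34078888e-03, -5.37144613e+01,  3.31370544e+01,  1.55082444e-02,
       -4.06428826e-04,  2.41414671e-05]), 'tcp_pos': array([0.12757365, 0.50881516, 0.23074417]), 'tool_rot': array([ 0.08625455,  0.70190501, -0.08711973,  0.70164069]), 'contact_force': array([ 0.62333987, -0.11306785, -0.03354049]), 'torque': array([-0.01886923, -0.00469286, -0.00582621]), 'opening': 1.0014006773712705} 0.0187
top {'fx': 347.6057831802089, 'fy': 347.6057831802089, 'cx': 257.1885090230195, 'cy': 191.62566025133532, 'R': array([[-0.0320587 , -0.99948497,  0.00142774],
       [-0.97672662,  0.03102556, -0.21223225],
       [ 0.21207864, -0.0081984 , -0.97721821]]), 't': array([-0.06519673,  0.63983599,  0.94385301])}
side {'fx': 484.5602052640834, 'fy': 484.5602052640834, 'cx': 259.6078951558848, 'cy': 189.30936343887805, 'R': array([[-0.94263826, -0.3336389 ,  0.01087171],
       [-0.16832154,  0.44693398, -0.87858857],
       [ 0.28827238, -0.83002115, -0.47745568]]), 't': array([0.53940527, 0.23903984, 1.07765747])}
```

View pics/top0.png

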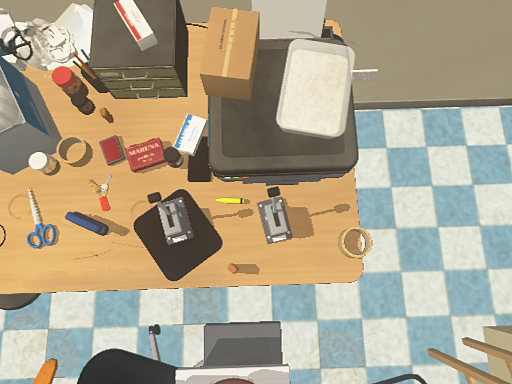

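View pics/side0.png

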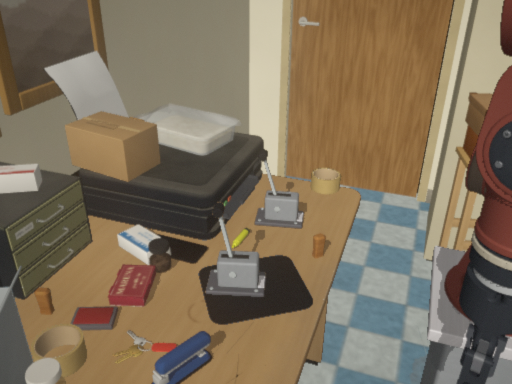

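Run:
```python
import cv2, numpy as np
t=cv2.imread("pics/top0.png")[175:255,140:295]; s=cv2.imread("pics/side0.png")[145:300,200:310]
c=np.zeros((465,795,3),np.uint8)
f=lambda i:cv2.resize(i,None,fx=3,fy=3,interpolation=cv2.INTER_CUBIC)
c[:240,:465]=f(t); c[:,465:]=f(s)
cv2.imwrite("pics/crop0.png",c)
```

```text
(no output)
```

View pics/crop0.png

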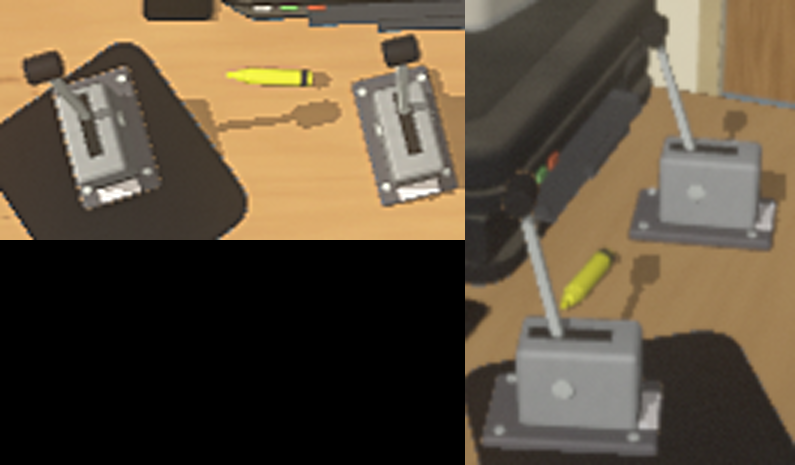

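```bash
cat > geo.py <<'E'
import numpy as np
from bench import arm, viewer
def ray(n,p,i=None):
    i=i or viewer.camera_info(n); R=np.array(i["R"]); t=np.array(i["t"])
    d=R.T@[(p[0]-i["cx"])/i["fx"],(p[1]-i["cy"])/i["fy"],1]
    return -R.T@t, d/np.linalg.norm(d)
def plane(n,p,z,i=None):
    o,d=ray(n,p,i); return o+d*(z-o[2])/d[2]
def tri(r1,r2):
    (o1,d1),(o2,d2)=r1,r2
    s=np.linalg.lstsq(np.c_[d1,-d2],o2-o1,rcond=None)[0]
    a,b=o1+d1*s[0],o2+d2*s[1]; return (a+b)/2,np.linalg.norm(a-b)
E
python3 - <<'E'
from geo import *
np.set_printoptions(precision=4,suppress=True)
T=lambda x,y:(140+x/3,175+y/3); S=lambda x,y:(200+(x-465)/3,145+y/3)
for nm,kt,ks,b,sc in (("L",(43,67),(521,197),[(60,85),(122,77),(148,171),(88,187)],(562,389)),
                 ("R",(400,50),(655,30),[(362,92),(420,77),(447,182),(388,198)],(697,190))):
    k,e=tri(ray("top",T(*kt)),ray("side",S(*ks)))
    B=np.array([plane("top",T(*p),.013) for p in b])
    f=(B[0]+B[1]-B[2]-B[3])/2; yaw=np.arctan2(f[1],f[0]); h=B[0]+B[3]-B[1]-B[2]
    yv=np.array([-np.sin(yaw),np.cos(yaw),0]); xv=np.array([np.cos(yaw),np.sin(yaw),0])
    p=plane("side",S(*sc),.05)-.027*yv
    print(nm,"knob",k,e,"bolts c",B.mean(0),"yaw",yaw,np.arctan2(-h[0],h[1]),"len",np.linalg.norm(f),np.linalg.norm(h)/2,"pivot",p,"knob rel",(k-p)@xv,(k-p)@yv)
E
```

```text
L knob [0.6032 0.176  0.1953] 0.0005204385883937764 bolts c [0.5753 0.1658 0.013 ] yaw 0.2814175577341674 0.16425902847071053 len 0.10456806716840336 0.06210975953039996 pivot [0.5749 0.1677 0.05  ] knob rel 0.02950800669178624 0.0001318400838166139
R knob [ 0.6088 -0.1256  0.1935] 0.00031772641637924017 bolts c [ 0.5584 -0.1361  0.013 ] yaw 0.2027757649131549 0.22754062746796 len 0.10983958025398999 0.06115856435934985 pivot [ 0.5666 -0.1368  0.05  ] knob rel 0.043579446682306365 0.002467743338543823
```

```bash
cat >> geo.py <<'E'
from scipy.spatial.transform import Rotation as Ro
def plan(target,yaw):
    """tool y along punch y (or its reverse, whichever nearer), x down; returns offset units and turn units"""
    s=arm.state(); R=Ro.from_quat(s["tool_rot"]); best=None
    for sg in (1,-1):
        x=np.array([0,0,-1.]); y=sg*np.array([-np.sin(yaw),np.cos(yaw),0]); G=Ro.from_matrix(np.c_[x,y,np.cross(x,y)])
        rv=(R.inv()*G).as_rotvec()/(np.pi/2)
        if best is None or np.linalg.norm(rv)<np.linalg.norm(best): best=rv
    o=R.inv().apply(np.array(target)-s["tcp_pos"])/.12
    print("t",round(s["time"],2),"off",o.round(3),"rot",best.round(3),"tcp",s["tcp_pos"].round(4),"F",s["contact_force"].round(2),"j6",s["joints"][5].round(2))
    print("tool axes",R.as_matrix().round(3).tolist())
E
python3 -c "
from geo import *
plan([.603,.176,.26],.25)"
```

```text
t 0.1 off [-0.242 -1.727  4.518] rot [-0.316 -0.     0.001] tcp [0.1276 0.5089 0.2308] F [0.02 0.07 0.84] j6 1.43
tool axes [[-0.0, 0.243, 0.97], [-0.001, 0.97, -0.243], [-1.0, -0.001, -0.0]]
```

drive_tool([
  {"delta_rot": [-0.09, 0, 0], "offset": [-0.24, -0.13, 0.33], "fingers": -1},
  {"delta_rot": [-0.18, 0, 0], "offset": [-0.4, -0.26, 0.66], "fingers": -1},
  {"delta_rot": [-0.27, 0, 0], "offset": [-0.4, -0.38, 1.0], "fingers": -1},
  {"delta_rot": [-0.316, 0, 0], "offset": [-0.4, -0.38, 1.0], "fingers": -1},
], squeeze=20)

```text
time: 0.5
tcp_pos: [0.2362, 0.434, 0.2798]
tool_rot: [-0.089, 0.701, 0.089, 0.702]
contact_force: [-0.2, 0.2, 0.2]
opening: 0.994
```

```bash
python3 -c "
from geo import *
plan([.603,.176,.26],.25)"
```

```text
t 0.5 off [ 0.169 -2.844  2.424] rot [0.001 0.001 0.   ] tcp [0.2362 0.434  0.2798] F [-0.18  0.23  0.24] j6 0.67
tool axes [[0.001, -0.25, 0.968], [-0.0, 0.968, 0.25], [-1.0, -0.0, 0.001]]
```

drive_tool([
  {"delta_rot": [0, 0, 0], "offset": [0, -0.25, 0.21], "fingers": -1},
  {"delta_rot": [0, 0, 0], "offset": [0, -0.5, 0.43], "fingers": -1},
  {"delta_rot": [0, 0, 0], "offset": [0, -0.75, 0.64], "fingers": -1},
  {"delta_rot": [0, 0, 0], "offset": [0, -1, 0.85], "fingers": -1},
])

```text
time: 0.9
tcp_pos: [0.3626, 0.3437, 0.2791]
tool_rot: [-0.088, 0.702, 0.088, 0.701]
contact_force: [0.2, 0.2, -0.5]
opening: 0.997
```

drive_tool([
  {"delta_rot": [0, 0, 0], "offset": [0, -0.25, 0.21], "fingers": -1},
  {"delta_rot": [0, 0, 0], "offset": [0, -0.5, 0.43], "fingers": -1},
  {"delta_rot": [0, 0, 0], "offset": [0, -0.75, 0.64], "fingers": -1},
  {"delta_rot": [0, 0, 0], "offset": [0, -1, 0.85], "fingers": -1},
])

```text
time: 1.3
tcp_pos: [0.4912, 0.2526, 0.279]
tool_rot: [-0.088, 0.702, 0.088, 0.701]
contact_force: [-0.3, 0.4, -0.5]
opening: 1.002
```

drive_tool([
  {"delta_rot": [0, 0, 0], "offset": [0, -0.25, 0.21], "fingers": -1},
  {"delta_rot": [0, 0, 0], "offset": [0, -0.5, 0.43], "fingers": -1},
  {"delta_rot": [0, 0, 0], "offset": [0.1, -0.75, 0.64], "fingers": -1},
  {"delta_rot": [0, 0, 0], "offset": [0.17, -0.84, 0.72], "fingers": -1},
  {"delta_rot": [0, 0, 0], "offset": [0.17, -0.84, 0.72], "fingers": -1},
])

```text
time: 1.8
tcp_pos: [0.5992, 0.1762, 0.2566]
tool_rot: [-0.088, 0.703, 0.087, 0.7]
contact_force: [-0.9, -0.5, 0.0]
opening: 1.002
```

Run:
```python
from geo import *
import cv2
plan([.603,.176,.26],.25)
i=viewer.camera_info("wrist"); im=viewer.camera("wrist")
cv2.imwrite("pics/w1.png",im[...,::-1]); 
R,t=np.array(i["R"]),np.array(i["t"]); print({k:i[k] for k in("fx","cx","cy")},(-R.T@t).round(4))
c=R@[.6032,.176,.1953]+t; print("knob expected px",c[0]/c[2]*i["fx"]+i["cx"],c[1]/c[2]*i["fy"]+i["cy"])
```

```text
t 1.8 off [-0.029 -0.009  0.03 ] rot [-0.001 -0.002 -0.   ] tcp [0.5992 0.1762 0.2566] F [-0.87 -0.54  0.04] j6 -0.08
tool axes [[-0.003, -0.246, 0.969], [-0.001, 0.969, 0.246], [-1.0, 0.0, -0.003]]
{'fx': 282.58796925702046, 'cx': 254.72206085350385, 'cy': 193.98835007094564} [0.5235 0.1568 0.4012]
knob expected px 253.74094390500363 213.0654960360593
```

View pics/w1.png

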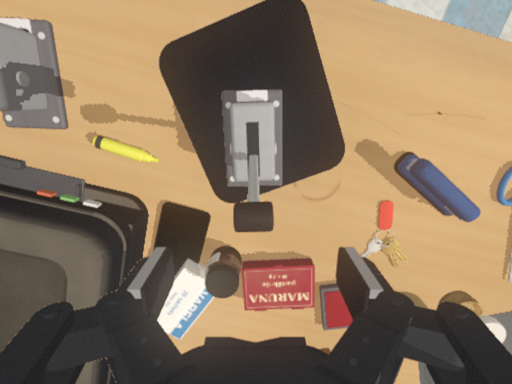

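drive_tool([
  {"delta_rot": [0, 0, 0], "offset": [0.25, 0, 0.04], "fingers": -0.5},
  {"delta_rot": [0, 0, 0], "offset": [0.5, 0, 0.04], "fingers": -0.3},
  {"delta_rot": [0, 0, 0], "offset": [0.67, -0.005, 0.045], "fingers": -0.2},
  {"delta_rot": [0, 0, 0], "offset": [0.67, -0.005, 0.045], "fingers": -0.1},
  {"delta_rot": [0, 0, 0], "offset": [0.67, -0.005, 0.045], "fingers": 0},
])

```text
time: 2.35
tcp_pos: [0.6036, 0.1794, 0.1796]
tool_rot: [-0.089, 0.701, 0.089, 0.702]
contact_force: [-0.3, -0.6, 0.7]
opening: 0.5
```

drive_tool([
  {"delta_rot": [0, 0, 0], "offset": [0, 0, 0], "fingers": 0.2},
  {"delta_rot": [0, 0, 0], "offset": [0, 0, 0], "fingers": 0.5},
  {"delta_rot": [0, 0, 0], "offset": [0, 0, 0], "fingers": 1},
  {"delta_rot": [0, 0, 0], "offset": [0, 0, 0], "fingers": 1},
  {"delta_rot": [0, 0, 0], "offset": [0, 0, 0], "fingers": 1},
], squeeze=20)

```text
time: 2.85
tcp_pos: [0.6059, 0.177, 0.1808]
tool_rot: [-0.089, 0.7, 0.087, 0.703]
contact_force: [2.1, -7.5, 2.6]
opening: 0.347
```

Run:
```python
from geo import *
import cv2
plan([.604,.176,.176],.25)
cv2.imwrite("pics/w2.png",viewer.camera("wrist")[...,::-1])
# arc in tool offsets: per q, relative to start (tool z ~ punch +x)
q0=.15
for q in np.r_[q0:1.11:.05]:
    a=lambda q:np.array([.15*np.sin(.35-q),.15*np.cos(.35-q)])
    d=a(q)-a(q0); print(round(q,2),"fwd mm",(d[0]*1e3).round(1),"up mm",(d[1]*1e3).round(1))
```

```text
t 2.85 off [ 0.04  -0.004 -0.017] rot [-0.     0.002  0.002] tcp [0.6059 0.177  0.1808] F [ 2.07 -7.5   2.64] j6 -0.08
tool axes [[0.004, -0.247, 0.969], [-0.003, 0.969, 0.247], [-1.0, -0.004, 0.004]]
0.15 fwd mm 0.0 up mm 0.0
0.2 fwd mm -7.4 up mm 1.3
0.25 fwd mm -14.8 up mm 2.2
0.3 fwd mm -22.3 up mm 2.8
0.35 fwd mm -29.8 up mm 3.0
0.4 fwd mm -37.3 up mm 2.8
0.45 fwd mm -44.8 up mm 2.2
0.5 fwd mm -52.2 up mm 1.3
0.55 fwd mm -59.6 up mm 0.0
0.6 fwd mm -66.9 up mm -1.7
0.65 fwd mm -74.1 up mm -3.7
0.7 fwd mm -81.2 up mm -6.1
0.75 fwd mm -88.2 up mm -8.9
0.8 fwd mm -95.0 up mm -11.9
0.85 fwd mm -101.7 up mm -15.4
0.9 fwd mm -108.2 up mm -19.1
0.95 fwd mm -114.5 up mm -23.2
1.0 fwd mm -120.6 up mm -27.6
1.05 fwd mm -126.4 up mm -32.3
1.1 fwd mm -132.0 up mm -37.3
```

View pics/w2.png

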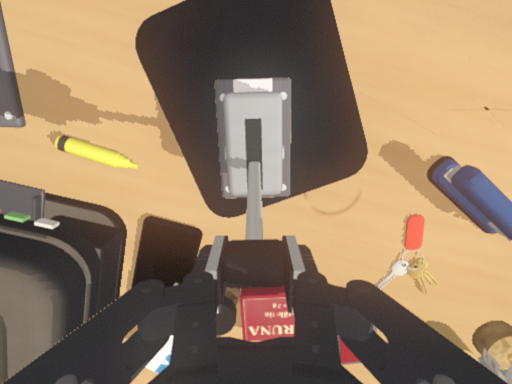

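drive_tool([
  {"delta_rot": [0, 0, 0], "offset": [0, -0.02, -0.03], "fingers": 1},
  {"delta_rot": [0, 0, 0], "offset": [-0.01, -0.02, -0.08], "fingers": 1},
  {"delta_rot": [0, 0, 0], "offset": [-0.017, -0.02, -0.13], "fingers": 1},
  {"delta_rot": [0, 0, 0], "offset": [-0.022, -0.02, -0.165], "fingers": 1},
  {"delta_rot": [0, 0, 0], "offset": [-0.022, -0.02, -0.165], "fingers": 1},
])

```text
time: 3.4
tcp_pos: [0.5864, 0.1712, 0.1832]
tool_rot: [-0.089, 0.7, 0.088, 0.703]
contact_force: [2.1, -1.8, 9.5]
opening: 0.352
```

```bash
cat >> geo.py <<'E'
def chk(piv,yaw):
    s=arm.state(); xv=np.array([np.cos(yaw),np.sin(yaw),0]); yv=np.array([-xv[1],xv[0],0])
    d=s["tcp_pos"]+[0,0,.0187]-np.array(piv); F=s["contact_force"]
    th=np.arctan2(d@xv,d[2]); tg=xv*np.cos(th)-np.array([0,0,np.sin(th)])
    print("t",round(s["time"],2),"q",round(.35-th,3),"r",np.hypot(d@xv,d[2]).round(4),"y",(d@yv).round(4),"Ftan(+=resist)",(F@tg).round(2),"Fy",(F@yv).round(2),"Fz",F[2].round(2),"open",round(s["opening"],3))
E
python3 -c "
from geo import *
chk([.5749,.1677,.05],.25)"
```

```text
t 3.4 q 0.271 r 0.1524 y 0.0005 Ftan(+=resist) 0.83 Fy -2.29 Fz 9.54 open 0.352
```

drive_tool([
  {"delta_rot": [0, 0, 0], "offset": [-0.01, 0, -0.02], "fingers": 1},
  {"delta_rot": [0, 0, 0], "offset": [-0.02, 0, -0.04], "fingers": 1},
  {"delta_rot": [0, 0, 0], "offset": [-0.025, 0, -0.06], "fingers": 1},
  {"delta_rot": [0, 0, 0], "offset": [-0.025, -0.005, -0.075], "fingers": 1},
  {"delta_rot": [0, 0, 0], "offset": [-0.025, -0.005, -0.075], "fingers": 1},
])

```text
time: 3.9
tcp_pos: [0.5765, 0.1683, 0.1839]
tool_rot: [-0.088, 0.702, 0.088, 0.701]
contact_force: [1.5, -0.8, -2.9]
opening: 0.347
```

```bash
python3 -c "
from geo import *
chk([.5749,.1677,.05],.25)"
```

```text
t 3.9 q 0.339 r 0.1526 y 0.0002 Ftan(+=resist) 1.29 Fy -1.13 Fz -2.89 open 0.347
```

drive_tool([
  {"delta_rot": [0, 0, 0], "offset": [0, 0, -0.015], "fingers": 1},
  {"delta_rot": [0, 0, 0], "offset": [0, 0, -0.03], "fingers": 1},
  {"delta_rot": [0, 0, 0], "offset": [0, 0, -0.045], "fingers": 1},
  {"delta_rot": [0, 0, 0], "offset": [0, 0, -0.055], "fingers": 1},
  {"delta_rot": [0, 0, 0], "offset": [0, 0, -0.055], "fingers": 1},
])

```text
time: 4.4
tcp_pos: [0.5703, 0.1666, 0.184]
tool_rot: [-0.088, 0.702, 0.088, 0.701]
contact_force: [1.4, -1.8, -4.9]
opening: 0.349
```

drive_tool([
  {"delta_rot": [0, 0, 0], "offset": [0, 0, -0.015], "fingers": 1},
  {"delta_rot": [0, 0, 0], "offset": [0.005, 0, -0.03], "fingers": 1},
  {"delta_rot": [0, 0, 0], "offset": [0.01, -0.003, -0.045], "fingers": 1},
  {"delta_rot": [0, 0, 0], "offset": [0.012, -0.005, -0.055], "fingers": 1},
  {"delta_rot": [0, 0, 0], "offset": [0.012, -0.005, -0.055], "fingers": 1},
])

```text
time: 4.9
tcp_pos: [0.5646, 0.1649, 0.1836]
tool_rot: [-0.088, 0.701, 0.089, 0.702]
contact_force: [0.1, 1.0, 5.8]
opening: 0.35
```

drive_tool([
  {"delta_rot": [0, 0, 0], "offset": [-0.005, 0, -0.015], "fingers": 1},
  {"delta_rot": [0, 0, 0], "offset": [-0.005, 0, -0.03], "fingers": 1},
  {"delta_rot": [0, 0, 0], "offset": [-0.003, 0, -0.045], "fingers": 1},
  {"delta_rot": [0, 0, 0], "offset": [0, 0, -0.055], "fingers": 1},
  {"delta_rot": [0, 0, 0], "offset": [0, 0, -0.055], "fingers": 1},
])

```text
time: 5.4
tcp_pos: [0.5579, 0.1629, 0.1829]
tool_rot: [-0.088, 0.702, 0.088, 0.702]
contact_force: [0.0, 2.5, 4.8]
opening: 0.35
```

```bash
python3 -c "
from geo import *
chk([.5749,.1677,.05],.25)"
```

```text
t 5.4 q 0.466 r 0.1527 y -0.0004 Ftan(+=resist) 1.19 Fy 2.4 Fz 4.81 open 0.35
```

drive_tool([
  {"delta_rot": [0, 0, 0], "offset": [0, 0, -0.015], "fingers": 1},
  {"delta_rot": [0, 0, 0], "offset": [0, 0.003, -0.03], "fingers": 1},
  {"delta_rot": [0, 0, 0], "offset": [0, 0.006, -0.045], "fingers": 1},
  {"delta_rot": [0, 0, 0], "offset": [0.003, 0.006, -0.055], "fingers": 1},
  {"delta_rot": [0, 0, 0], "offset": [0.003, 0.006, -0.055], "fingers": 1},
])

```text
time: 5.9
tcp_pos: [0.5512, 0.1613, 0.1821]
tool_rot: [-0.089, 0.702, 0.088, 0.701]
contact_force: [2.2, -4.2, -1.8]
opening: 0.35
```

drive_tool([
  {"delta_rot": [0, 0, 0], "offset": [0.003, 0, -0.015], "fingers": 1},
  {"delta_rot": [0, 0, 0], "offset": [0.005, -0.003, -0.03], "fingers": 1},
  {"delta_rot": [0, 0, 0], "offset": [0.008, -0.005, -0.045], "fingers": 1},
  {"delta_rot": [0, 0, 0], "offset": [0.01, -0.005, -0.055], "fingers": 1},
  {"delta_rot": [0, 0, 0], "offset": [0.01, -0.005, -0.055], "fingers": 1},
])

```text
time: 6.4
tcp_pos: [0.5455, 0.1596, 0.1811]
tool_rot: [-0.088, 0.701, 0.088, 0.702]
contact_force: [4.1, -2.4, -1.2]
opening: 0.347
```

```bash
python3 -c "
from geo import *
chk([.5749,.1677,.05],.25)"
```

```text
t 6.4 q 0.551 r 0.1529 y -0.0006 Ftan(+=resist) 3.09 Fy -3.4 Fz -1.25 open 0.347
```

drive_tool([
  {"delta_rot": [0, 0, 0], "offset": [0.002, 0, -0.01], "fingers": 1},
  {"delta_rot": [0, 0, 0], "offset": [0.003, -0.003, -0.02], "fingers": 1},
  {"delta_rot": [0, 0, 0], "offset": [0.005, -0.005, -0.025], "fingers": 1},
  {"delta_rot": [0, 0, 0], "offset": [0.005, -0.005, -0.025], "fingers": 1},
])

```text
time: 6.8
tcp_pos: [0.5435, 0.1589, 0.1808]
tool_rot: [-0.088, 0.701, 0.089, 0.702]
contact_force: [6.7, 0.8, -1.9]
opening: 0.351
```

```bash
python3 -c "
from geo import *
chk([.5749,.1677,.05],.25)"
```

```text
t 6.8 q 0.565 r 0.153 y -0.0007 Ftan(+=resist) 6.08 Fy -0.9 Fz -1.91 open 0.351
```

drive_tool([
  {"delta_rot": [0, 0, 0], "offset": [0.002, 0, -0.008], "fingers": 1},
  {"delta_rot": [0, 0, 0], "offset": [0.003, 0, -0.013], "fingers": 1},
  {"delta_rot": [0, 0, 0], "offset": [0.003, 0, -0.013], "fingers": 1},
])

```text
time: 7.1
tcp_pos: [0.5424, 0.1586, 0.1806]
tool_rot: [-0.088, 0.7, 0.089, 0.703]
contact_force: [8.6, 0.2, -3.2]
opening: 0.353
```

```bash
python3 -c "
from geo import *
chk([.5749,.1677,.05],.25)"
```

```text
t 7.1 q 0.572 r 0.1531 y -0.0007 Ftan(+=resist) 7.5 Fy -1.94 Fz -3.2 open 0.353
```

drive_tool([
  {"delta_rot": [0, 0, 0], "offset": [-0.01, 0, 0.1], "fingers": 1},
  {"delta_rot": [0, 0, 0], "offset": [-0.02, 0, 0.2], "fingers": 1},
  {"delta_rot": [0, 0, 0], "offset": [-0.022, 0, 0.3], "fingers": 1},
  {"delta_rot": [0, 0, 0], "offset": [-0.018, 0, 0.4], "fingers": 1},
  {"delta_rot": [0, 0, 0], "offset": [-0.013, 0, 0.48], "fingers": 1},
])

```text
time: 7.6
tcp_pos: [0.5958, 0.1735, 0.1815]
tool_rot: [-0.088, 0.702, 0.089, 0.701]
contact_force: [-4.1, 5.7, -0.3]
opening: 0.35
```

```bash
python3 -c "
from geo import *
chk([.5749,.1677,.05],.25)"
```

```text
t 7.6 q 0.207 r 0.1517 y 0.0005 Ftan(+=resist) -2.54 Fy 6.52 Fz -0.28 open 0.35
```

drive_tool([
  {"delta_rot": [0, 0, 0], "offset": [0.01, 0.015, 0.06], "fingers": 1},
  {"delta_rot": [0, 0, 0], "offset": [0.025, 0.015, 0.12], "fingers": 1},
  {"delta_rot": [0, 0, 0], "offset": [0.04, 0.015, 0.18], "fingers": 1},
  {"delta_rot": [0, 0, 0], "offset": [0.055, 0.015, 0.23], "fingers": 1},
  {"delta_rot": [0, 0, 0], "offset": [0.055, 0.015, 0.23], "fingers": 1},
])

```text
time: 8.1
tcp_pos: [0.6235, 0.1815, 0.1745]
tool_rot: [-0.088, 0.702, 0.089, 0.701]
contact_force: [-0.9, 3.3, -1.2]
opening: 0.351
```

```bash
python3 -c "
from geo import *
chk([.5749,.1677,.05],.25)"
```

```text
t 8.1 q 0.011 r 0.1519 y 0.0013 Ftan(+=resist) 0.28 Fy 3.4 Fz -1.16 open 0.351
```

Push gently on to the back stop.

drive_tool([
  {"delta_rot": [0, 0, 0], "offset": [0.006, 0.008, 0.015], "fingers": 1},
  {"delta_rot": [0, 0, 0], "offset": [0.012, 0.008, 0.03], "fingers": 1},
  {"delta_rot": [0, 0, 0], "offset": [0.016, 0.008, 0.04], "fingers": 1},
  {"delta_rot": [0, 0, 0], "offset": [0.016, 0.008, 0.04], "fingers": 1},
])

```text
time: 8.5
tcp_pos: [0.6264, 0.1825, 0.1734]
tool_rot: [-0.089, 0.702, 0.088, 0.701]
contact_force: [-6.6, -1.4, 4.0]
opening: 0.351
```

```bash
python3 -c "
from geo import *
chk([.5749,.1677,.05],.25)"
```

```text
t 8.5 q -0.011 r 0.1519 y 0.0016 Ftan(+=resist) -7.77 Fy 0.27 Fz 4.01 open 0.351
```

drive_tool([
  {"delta_rot": [0, 0, 0], "offset": [0, 0, -0.012], "fingers": 0.2},
  {"delta_rot": [0, 0, 0], "offset": [0, 0, -0.012], "fingers": -0.1},
  {"delta_rot": [0, 0, 0], "offset": [0, 0, -0.012], "fingers": -0.2},
  {"delta_rot": [0, 0, 0], "offset": [-0.1, 0, -0.012], "fingers": -0.3},
  {"delta_rot": [0, 0, 0], "offset": [-0.3, 0, -0.012], "fingers": -0.5},
])

```text
time: 9.0
tcp_pos: [0.6252, 0.1824, 0.2087]
tool_rot: [-0.088, 0.703, 0.088, 0.701]
contact_force: [-0.5, -0.5, -0.2]
opening: 0.752
```

drive_tool([
  {"delta_rot": [0, 0, 0], "offset": [-0.3, 0, 0], "fingers": -0.5},
  {"delta_rot": [0, 0, 0], "offset": [-0.55, 0, -0.1], "fingers": -1},
  {"delta_rot": [0, 0, 0], "offset": [-0.55, -0.2, -0.25], "fingers": -1},
  {"delta_rot": [0, 0, 0], "offset": [-0.55, -0.55, -0.25], "fingers": -1},
  {"delta_rot": [0, 0, 0], "offset": [-0.55, -0.9, -0.25], "fingers": -1},
])

```text
time: 9.5
tcp_pos: [0.624, 0.0699, 0.2771]
tool_rot: [-0.089, 0.701, 0.089, 0.702]
contact_force: [1.1, 0.0, -0.0]
opening: 0.998
```

```bash
python3 -c "
from geo import *
plan([.609,-.125,.255],.215)"
```

```text
t 9.5 off [ 0.184 -1.542 -0.527] rot [0.024 0.001 0.   ] tcp [0.624  0.0699 0.2771] F [ 1.09  0.03 -0.01] j6 -0.26
tool axes [[0.002, -0.25, 0.968], [-0.0, 0.968, 0.25], [-1.0, -0.001, 0.002]]
```

drive_tool([
  {"delta_rot": [0.024, 0, 0], "offset": [0, -0.35, -0.12], "fingers": -1},
  {"delta_rot": [0.024, 0, 0], "offset": [0, -0.7, -0.24], "fingers": -1},
  {"delta_rot": [0.024, 0, 0], "offset": [0, -1, -0.34], "fingers": -1},
  {"delta_rot": [0.024, 0, 0], "offset": [0, -1, -0.34], "fingers": -1},
])

```text
time: 9.9
tcp_pos: [0.614, -0.0604, 0.2762]
tool_rot: [-0.074, 0.703, 0.073, 0.704]
contact_force: [0.4, 0.9, 0.1]
opening: 0.999
```

drive_tool([
  {"delta_rot": [0, 0, 0], "offset": [0.05, -0.3, -0.1], "fingers": -1},
  {"delta_rot": [0, 0, 0], "offset": [0.1, -0.54, -0.19], "fingers": -1},
  {"delta_rot": [0, 0, 0], "offset": [0.17, -0.54, -0.19], "fingers": -1},
  {"delta_rot": [0, 0, 0], "offset": [0.17, -0.54, -0.19], "fingers": -1},
])

```text
time: 10.3
tcp_pos: [0.6051, -0.1237, 0.2544]
tool_rot: [-0.074, 0.703, 0.075, 0.703]
contact_force: [-0.0, 0.2, -0.0]
opening: 1.0
```

Run:
```python
from geo import *
import cv2
plan([.609,-.1255,.175],.215)
i=viewer.camera_info("wrist"); im=viewer.camera("wrist")
cv2.imwrite("pics/w3.png",im[...,::-1]); R,t=np.array(i["R"]),np.array(i["t"])
c=R@[.6088,-.1256,.1935]+t; print("knob expected px",c[0]/c[2]*i["fx"]+i["cx"],c[1]/c[2]*i["fy"]+i["cy"],"depth",c[2])
```

```text
t 10.3 off [ 0.661 -0.022  0.029] rot [-0.002 -0.    -0.001] tcp [ 0.6051 -0.1237  0.2544] F [-0.03  0.19 -0.03] j6 -0.53
tool axes [[-0.001, -0.21, 0.978], [0.001, 0.978, 0.21], [-1.0, 0.001, -0.001]]
knob expected px 251.73851729913318 212.28979291578136 depth 0.22051170637634568
```

View pics/w3.png

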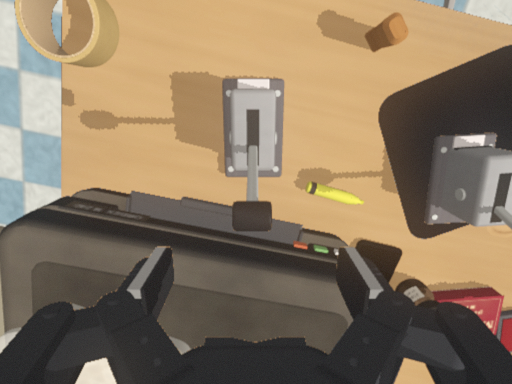

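Run:
```python
from geo import *
T=lambda x,y:(140+x/3,175+y/3); S=lambda x,y:(200+(x-465)/3,145+y/3)
print(tri(ray("top",T(289,8)),ray("side",S(542,177))), tri(ray("top",T(316,8)),ray("side",S(553,160))))
for z in(.1,.15,.2): print(z,plane("wrist",(250,207),z).round(3),plane("wrist",(250,222),z).round(3))
```

```text
(array([ 0.67635552, -0.02669682,  0.08580506]), np.float64(0.0010135977202799355)) (array([ 0.67575339, -0.0524914 ,  0.08876506]), np.float64(0.0009690543179620737))
0.1 [ 0.64  -0.121  0.1  ] [ 0.658 -0.118  0.1  ]
0.15 [ 0.622 -0.125  0.15 ] [ 0.637 -0.121  0.15 ]
0.2 [ 0.603 -0.128  0.2  ] [ 0.615 -0.125  0.2  ]
```

drive_tool([
  {"delta_rot": [0, 0, 0], "offset": [0.25, -0.02, 0.035], "fingers": -0.5},
  {"delta_rot": [0, 0, 0], "offset": [0.5, -0.025, 0.04], "fingers": -0.3},
  {"delta_rot": [0, 0, 0], "offset": [0.645, -0.025, 0.04], "fingers": -0.2},
  {"delta_rot": [0, 0, 0], "offset": [0.645, -0.025, 0.04], "fingers": -0.1},
  {"delta_rot": [0, 0, 0], "offset": [0.645, -0.025, 0.04], "fingers": 0},
])

```text
time: 10.85
tcp_pos: [0.6113, -0.1249, 0.1784]
tool_rot: [-0.076, 0.703, 0.076, 0.703]
contact_force: [0.4, -0.1, 0.4]
opening: 0.502
```

drive_tool([
  {"delta_rot": [0, 0, 0], "offset": [0, 0, 0], "fingers": 0.2},
  {"delta_rot": [0, 0, 0], "offset": [0, 0, 0], "fingers": 0.5},
  {"delta_rot": [0, 0, 0], "offset": [0, 0, 0], "fingers": 1},
  {"delta_rot": [0, 0, 0], "offset": [0, 0, 0], "fingers": 1},
  {"delta_rot": [0, 0, 0], "offset": [0, 0, 0], "fingers": 1},
], squeeze=20)

```text
time: 11.35
tcp_pos: [0.6118, -0.1248, 0.1793]
tool_rot: [-0.075, 0.702, 0.076, 0.704]
contact_force: [1.9, 7.3, 4.2]
opening: 0.344
```

```bash
python3 -c "
from geo import *
chk([.5666,-.1368,.05],.215)"
```

```text
t 11.35 q 0.044 r 0.1552 y 0.0021 Ftan(+=resist) 1.97 Fy 6.76 Fz 4.19 open 0.344
```

drive_tool([
  {"delta_rot": [0, 0, 0], "offset": [-0.015, 0.015, -0.06], "fingers": 1},
  {"delta_rot": [0, 0, 0], "offset": [-0.032, 0.018, -0.13], "fingers": 1},
  {"delta_rot": [0, 0, 0], "offset": [-0.045, 0.018, -0.2], "fingers": 1},
  {"delta_rot": [0, 0, 0], "offset": [-0.053, 0.018, -0.27], "fingers": 1},
  {"delta_rot": [0, 0, 0], "offset": [-0.055, 0.018, -0.3], "fingers": 1},
])

```text
time: 11.85
tcp_pos: [0.575, -0.1324, 0.1852]
tool_rot: [-0.075, 0.702, 0.074, 0.704]
contact_force: [4.0, -4.7, 4.4]
opening: 0.345
```

```bash
python3 -c "
from geo import *
chk([.5666,-.1368,.05],.215)"
```

```text
t 11.85 q 0.291 r 0.1542 y 0.0025 Ftan(+=resist) 2.62 Fy -5.4 Fz 4.37 open 0.345
```

drive_tool([
  {"delta_rot": [0, 0, 0], "offset": [-0.008, -0.01, -0.025], "fingers": 1},
  {"delta_rot": [0, 0, 0], "offset": [-0.01, -0.014, -0.05], "fingers": 1},
  {"delta_rot": [0, 0, 0], "offset": [-0.01, -0.014, -0.075], "fingers": 1},
  {"delta_rot": [0, 0, 0], "offset": [-0.01, -0.014, -0.1], "fingers": 1},
  {"delta_rot": [0, 0, 0], "offset": [-0.01, -0.014, -0.1], "fingers": 1},
])

```text
time: 12.35
tcp_pos: [0.5631, -0.1351, 0.1852]
tool_rot: [-0.075, 0.703, 0.075, 0.703]
contact_force: [-0.6, 2.9, 4.8]
opening: 0.345
```

```bash
python3 -c "
from geo import *
chk([.5666,-.1368,.05],.215)"
```

```text
t 12.35 q 0.37 r 0.1539 y 0.0024 Ftan(+=resist) 0.15 Fy 2.99 Fz 4.81 open 0.345
```

drive_tool([
  {"delta_rot": [0, 0, 0], "offset": [-0.004, 0.004, -0.025], "fingers": 1},
  {"delta_rot": [0, 0, 0], "offset": [-0.003, 0.006, -0.05], "fingers": 1},
  {"delta_rot": [0, 0, 0], "offset": [0, 0.006, -0.075], "fingers": 1},
  {"delta_rot": [0, 0, 0], "offset": [0, 0.006, -0.1], "fingers": 1},
  {"delta_rot": [0, 0, 0], "offset": [0, 0.006, -0.1], "fingers": 1},
])

```text
time: 12.85
tcp_pos: [0.5509, -0.1376, 0.1846]
tool_rot: [-0.075, 0.704, 0.075, 0.703]
contact_force: [1.3, -1.7, -6.5]
opening: 0.347
```

```bash
python3 -c "
from geo import *
chk([.5666,-.1368,.05],.215)"
```

```text
t 12.85 q 0.451 r 0.1541 y 0.0026 Ftan(+=resist) 0.21 Fy -1.88 Fz -6.52 open 0.347
```

drive_tool([
  {"delta_rot": [0, 0, 0], "offset": [0.008, 0, -0.025], "fingers": 1},
  {"delta_rot": [0, 0, 0], "offset": [0.012, -0.003, -0.05], "fingers": 1},
  {"delta_rot": [0, 0, 0], "offset": [0.017, -0.003, -0.075], "fingers": 1},
  {"delta_rot": [0, 0, 0], "offset": [0.022, -0.003, -0.1], "fingers": 1},
  {"delta_rot": [0, 0, 0], "offset": [0.022, -0.003, -0.1], "fingers": 1},
])

```text
time: 13.35
tcp_pos: [0.5397, -0.1401, 0.1828]
tool_rot: [-0.075, 0.703, 0.075, 0.703]
contact_force: [-0.9, 3.2, 4.0]
opening: 0.348
```

```bash
python3 -c "
from geo import *
chk([.5666,-.1368,.05],.215)"
```

```text
t 13.35 q 0.526 r 0.1539 y 0.0025 Ftan(+=resist) 0.49 Fy 3.37 Fz 4.0 open 0.348
```

drive_tool([
  {"delta_rot": [0, 0, 0], "offset": [0.002, 0.002, -0.025], "fingers": 1},
  {"delta_rot": [0, 0, 0], "offset": [0.006, 0.005, -0.05], "fingers": 1},
  {"delta_rot": [0, 0, 0], "offset": [0.011, 0.005, -0.075], "fingers": 1},
  {"delta_rot": [0, 0, 0], "offset": [0.016, 0.005, -0.1], "fingers": 1},
  {"delta_rot": [0, 0, 0], "offset": [0.016, 0.005, -0.1], "fingers": 1},
])

```text
time: 13.85
tcp_pos: [0.5278, -0.1425, 0.1803]
tool_rot: [-0.075, 0.703, 0.075, 0.703]
contact_force: [2.6, -0.3, -5.8]
opening: 0.346
```

```bash
python3 -c "
from geo import *
chk([.5666,-.1368,.05],.215)"
```

```text
t 13.85 q 0.607 r 0.1541 y 0.0027 Ftan(+=resist) 0.87 Fy -0.8 Fz -5.84 open 0.346
```

drive_tool([
  {"delta_rot": [0, 0, 0], "offset": [0.012, 0, -0.025], "fingers": 1},
  {"delta_rot": [0, 0, 0], "offset": [0.022, 0, -0.05], "fingers": 1},
  {"delta_rot": [0, 0, 0], "offset": [0.03, 0, -0.075], "fingers": 1},
  {"delta_rot": [0, 0, 0], "offset": [0.039, 0, -0.1], "fingers": 1},
  {"delta_rot": [0, 0, 0], "offset": [0.039, 0, -0.1], "fingers": 1},
])

```text
time: 14.35
tcp_pos: [0.5161, -0.1451, 0.1763]
tool_rot: [-0.075, 0.703, 0.075, 0.703]
contact_force: [-0.6, -0.6, 5.1]
opening: 0.349
```

```bash
python3 -c "
from geo import *
chk([.5666,-.1368,.05],.215)"
```

```text
t 14.35 q 0.689 r 0.1537 y 0.0027 Ftan(+=resist) 1.03 Fy -0.42 Fz 5.08 open 0.349
```

drive_tool([
  {"delta_rot": [0, 0, 0], "offset": [0.005, 0, -0.025], "fingers": 1},
  {"delta_rot": [0, 0, 0], "offset": [0.014, 0, -0.05], "fingers": 1},
  {"delta_rot": [0, 0, 0], "offset": [0.024, 0, -0.075], "fingers": 1},
  {"delta_rot": [0, 0, 0], "offset": [0.035, 0, -0.1], "fingers": 1},
  {"delta_rot": [0, 0, 0], "offset": [0.035, 0, -0.1], "fingers": 1},
])

```text
time: 14.85
tcp_pos: [0.5043, -0.1475, 0.1715]
tool_rot: [-0.075, 0.703, 0.075, 0.703]
contact_force: [1.2, -2.1, -1.2]
opening: 0.347
```

```bash
python3 -c "
from geo import *
chk([.5666,-.1368,.05],.215)"
```

```text
t 14.85 q 0.773 r 0.1537 y 0.0028 Ftan(+=resist) 0.17 Fy -2.3 Fz -1.21 open 0.347
```

drive_tool([
  {"delta_rot": [0, 0, 0], "offset": [0.018, 0, -0.037], "fingers": 1},
  {"delta_rot": [0, 0, 0], "offset": [0.037, -0.003, -0.073], "fingers": 1},
  {"delta_rot": [0, 0, 0], "offset": [0.056, -0.003, -0.108], "fingers": 1},
  {"delta_rot": [0, 0, 0], "offset": [0.076, -0.003, -0.142], "fingers": 1},
  {"delta_rot": [0, 0, 0], "offset": [0.076, -0.003, -0.142], "fingers": 1},
])

```text
time: 15.35
tcp_pos: [0.4873, -0.1512, 0.1622]
tool_rot: [-0.075, 0.704, 0.075, 0.703]
contact_force: [0.2, -0.5, -0.1]
opening: 0.344
```

```bash
python3 -c "
from geo import *
chk([.5666,-.1368,.05],.215)"
```

```text
t 15.35 q 0.901 r 0.1537 y 0.0028 Ftan(+=resist) -0.02 Fy -0.52 Fz -0.11 open 0.344
```

drive_tool([
  {"delta_rot": [0, 0, 0], "offset": [0.03, 0, -0.045], "fingers": 1},
  {"delta_rot": [0, 0, 0], "offset": [0.061, 0, -0.09], "fingers": 1},
  {"delta_rot": [0, 0, 0], "offset": [0.094, 0, -0.133], "fingers": 1},
  {"delta_rot": [0, 0, 0], "offset": [0.128, 0, -0.174], "fingers": 1},
  {"delta_rot": [0, 0, 0], "offset": [0.128, 0, -0.174], "fingers": 1},
])

```text
time: 15.85
tcp_pos: [0.4669, -0.1556, 0.1465]
tool_rot: [-0.075, 0.704, 0.075, 0.703]
contact_force: [0.5, 0.4, -1.6]
opening: 0.348
```

```bash
python3 -c "
from geo import *
chk([.5666,-.1368,.05],.215)"
```

```text
t 15.85 q 1.072 r 0.1535 y 0.0029 Ftan(+=resist) -0.64 Fy 0.25 Fz -1.63 open 0.348
```

Now onto the front stop.

drive_tool([
  {"delta_rot": [0, 0, 0], "offset": [0.012, 0, -0.015], "fingers": 1},
  {"delta_rot": [0, 0, 0], "offset": [0.025, 0, -0.03], "fingers": 1},
  {"delta_rot": [0, 0, 0], "offset": [0.04, 0, -0.045], "fingers": 1},
  {"delta_rot": [0, 0, 0], "offset": [0.04, 0, -0.045], "fingers": 1},
])

```text
time: 16.25
tcp_pos: [0.4628, -0.1566, 0.1427]
tool_rot: [-0.075, 0.703, 0.075, 0.703]
contact_force: [1.0, 2.9, 3.8]
opening: 0.348
```

```bash
python3 -c "
from geo import *
chk([.5666,-.1368,.05],.215)"
```

```text
t 16.25 q 1.109 r 0.1535 y 0.0028 Ftan(+=resist) 3.74 Fy 2.62 Fz 3.76 open 0.348
```

drive_tool([
  {"delta_rot": [0, 0, 0], "offset": [0.008, 0, -0.01], "fingers": 1},
  {"delta_rot": [0, 0, 0], "offset": [0.016, 0.003, -0.02], "fingers": 1},
  {"delta_rot": [0, 0, 0], "offset": [0.016, 0.003, -0.02], "fingers": 1},
])

```text
time: 16.55
tcp_pos: [0.4627, -0.1568, 0.1424]
tool_rot: [-0.076, 0.701, 0.075, 0.705]
contact_force: [4.9, 8.2, 16.6]
opening: 0.346
```

```bash
python3 -c "
from geo import *
chk([.5666,-.1368,.05],.215)"
```

```text
t 16.55 q 1.111 r 0.1534 y 0.0027 Ftan(+=resist) 16.14 Fy 6.99 Fz 16.58 open 0.346
```

drive_tool([
  {"delta_rot": [0, 0, 0], "offset": [-0.016, 0.015, 0.02], "fingers": 1},
  {"delta_rot": [0, 0, 0], "offset": [-0.016, 0.015, 0.02], "fingers": 0.2},
  {"delta_rot": [0, 0, 0], "offset": [-0.016, 0.015, 0.02], "fingers": -0.1},
  {"delta_rot": [0, 0, 0], "offset": [-0.016, 0.015, 0.02], "fingers": -0.3},
  {"delta_rot": [0, 0, 0], "offset": [-0.016, 0.015, 0.02], "fingers": -0.4},
])

```text
time: 17.05
tcp_pos: [0.4618, -0.1546, 0.1422]
tool_rot: [-0.075, 0.703, 0.075, 0.703]
contact_force: [0.3, 0.3, -0.0]
opening: 0.7
```

drive_tool([
  {"delta_rot": [0, 0, 0], "offset": [-0.15, 0, 0], "fingers": -0.5},
  {"delta_rot": [0, 0, 0], "offset": [-0.45, 0, 0], "fingers": -0.6},
  {"delta_rot": [0, 0, 0], "offset": [-0.8, 0, -0.1], "fingers": -0.6},
  {"delta_rot": [0, 0, 0], "offset": [-1, 0, -0.4], "fingers": -0.6},
  {"delta_rot": [0, 0, 0], "offset": [-1, 0, -0.7], "fingers": -0.6},
])

```text
time: 17.55
tcp_pos: [0.3807, -0.1734, 0.2653]
tool_rot: [-0.077, 0.702, 0.074, 0.704]
contact_force: [-0.2, -1.1, 0.2]
opening: 0.8
```

drive_tool([
  {"delta_rot": [0, 0, 0], "offset": [0, 0, 0], "fingers": -0.6},
  {"delta_rot": [0, 0, 0], "offset": [0, 0, 0], "fingers": -0.6},
  {"delta_rot": [0, 0, 0], "offset": [0, 0, 0], "fingers": -0.6},
])

```text
time: 17.85
tcp_pos: [0.3805, -0.1724, 0.2623]
tool_rot: [-0.075, 0.703, 0.075, 0.703]
contact_force: [0.4, 0.4, 0.5]
opening: 0.803
```

Run:
```python
from geo import *
import cv2
t=viewer.camera("top")[150:290,120:390]; s=viewer.camera("side")[130:330,150:370]
c=np.zeros((400,980,3),np.uint8); c[:280,:540]=cv2.resize(t,None,fx=2,fy=2); c[:,540:]=cv2.resize(s,None,fx=2,fy=2)
cv2.imwrite("pics/end.png",cv2.resize(c,None,fx=.81,fy=.81)[...,::-1]); print(arm.state()["contact_force"],arm.state()["tcp_pos"])
```

```text
[ 0.4434483  -0.41678244 -0.0309364 ] [ 0.38056693 -0.17227647  0.26214666]
```

View pics/end.png

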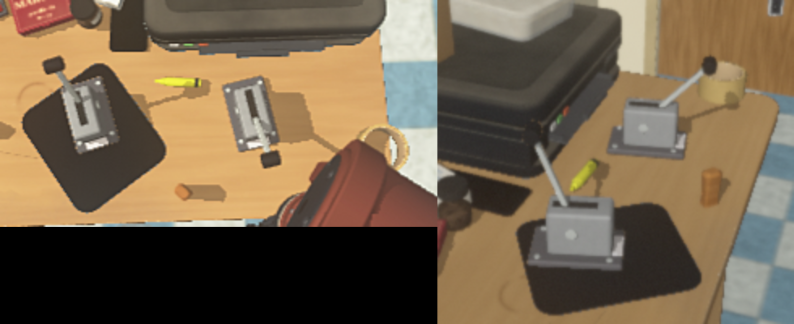

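Run:
```python
from geo import *
for nm,a,b,p,y in(("L",(152.7,190.1),(211.5,211.5),[.5749,.1677,.05],.25),("R",(286.7,247.5),(317.7,170.1),[.5666,-.1368,.05],.215)):
    k,e=tri(ray("top",a),ray("side",b)); d=k-p
    q=.35-np.arctan2(d@[np.cos(y),np.sin(y),0],d[2]); print(nm,k.round(3),round(e,4),"q",q.round(3))
```

```text
L [0.62  0.181 0.193] 0.0054 q 0.033
R [ 0.469 -0.156  0.16 ] 0.0009 q 1.085
```

```bash
python3 -c "
from bench import arm
print(arm.close_job())"
```

```text
the job is handed in; nothing more can be done
None
```

The left punch is the jammed one. Its lever is back at its rear stop, and the right punch's lever is fully forward. I handed the job in at about 18 s, with no verdict reported.

- **Left lever:** it ran freely to about 0.55 rad. From there the force climbed from 3.1 to 6.1 to 7.5 N over about 3 mm, a clear bind. I stopped at about 7.5 N and swung it back until it pressed on the rear stop with about 8 N, near 0 rad, then let go.
- **Right lever:** in the stretch where a bind could sit (0.35 to 0.8 rad) it read 0.2 to 1.0 N, and it met its hard stop at about 1.11 rad. I released it there.

**Last checks:** the final pictures put the left lever at about 0.03 rad and the right at about 1.09 rad. The two camera rays for the left knob missed each other by about 5 mm, so that figure is rough; the arm's reading at the rear stop was about 0. The gripper was clear of everything and the force reading was near zero. The highlighter, stamp and tape roll look unmoved in the final picture. I did not measure them, and the jar was only partly in view.

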